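# Walk a freshly lacquered leg on its heavy base into the drying bay

## Robot

A 6-joint arm with a two-finger parallel gripper is mounted at the origin on the work surface. World frame = base frame: x ahead of the robot, y to its left, z up, the work surface at z = 0. Lengths are in m, angles in rad, forces in N, time in s.
With the tool pointing down it reaches from about 0.35 to 0.975 m from the base axis. Payload 4.9 kg.
Tool frame: the origin (TCP) lies at the very end of the fingers, on their centre line; the grasp point (between the pads) lies 19 mm behind it; z points along the fingers, x is the direction in which the jaws open and shut, and the axes are right-handed (so a half turn about z gives the same grasp; the last joint's range is limited). The gripper opens to 85 mm and grips with 20 to 120 N. Pads are 22 mm wide; open, the fingers measure 114 mm over their backs; the gripper's body (76 mm by 85 mm) begins 54 mm behind the grasp point. The pads swing forward as they close: fully open they stand 13 mm farther back than shut.
Start: joints at [1.093, 0.053, 1.613, -0, 1.476, -0.119], TCP at [0.219, 0.585, 0.231] pointing down, gripper open.
Joint ranges: [-3.01, 3.01], [-1.01, 2.22], [0.06, 2.58], [-1.02, 4.17], [0.09, 2.62], [-3.14, 3.14]. Speed limits (rad/s): [2.57, 2.57, 3.14, 3.14, 3.14, 3.14].

## Interface

Orientations are given as a rotation vector (axis times angle).
In Python, from station import monitor, imaging, ticket gives the robot as it stands.
- The arm moves only by the tool step_arm, never from a script. Its argument "targets" is one flat list of numbers, 4 for each row, row after row: the shift along the tool's x, y, z in m, then the turn about the tool's z in rad. In form: [tx, ty, tz, roll, tx, ty, tz, roll, ...]. A call has 1 to 12 rows; each row is the pose to reach, as a shift and turn from the pose measured when the call began, along the tool's axes at that moment; what a row does not reach only later rows make up. A row lasts 1/12 s, in which the tool goes at most 41.7 mm and 7.16 degrees, less where a joint would pass 70% of its speed; a pose out of reach is approached as far as the arm can. A call with a gripper value outside its range is refused whole. "grip" is the finger opening in m, from 0 to 0.0854, set as the call begins (left out, the last holds). The fingers move at their own pace and stop on an object; "force" is the grip in N (left out, the last holds). Time passes only in rows, so rows that repeat a pose let the fingers close. It gives the time, the measured TCP pose, the force and the opening at its end, in the units of the state.
- monitor.get_obs(): the state, without advancing time (a new reading comes with each control period).
- imaging.get_image(name): name is "side" or "top"; returns a dict with "color" (420x560x3 uint8, red, green, blue), "depth" (420x560 float32, m along the optical axis (not along the pixel's ray), 0 where there is no reading), "fov_y" (degrees; the focal length in pixels is half the picture's height over the tangent of half this angle, whatever the lens; pixels are square), "cx", "cy" (the principal point, pixels), "R" (3x3) and "t" (3): a world point X has camera coordinates R X + t. Camera axes: x right, y down, z forward; pixel columns grow to the right and rows downward; lengths in m; the calibration is good to about 2 mm. A picture is of the moment at which its call begins.
- ticket.finish_job(): hands the job in, once; it reports no verdict.
Trained networks look in a picture, given as the dict that the camera call returned (one of the last four; its "shot" number tells which), for a name from the list of things; names that differ only in an ending like _2 or _b are one class to them, and where a whole thing is asked for, a point or a joint stands for the part that bears it (a point fixed in the world has none). Each returns a list of dicts, best first, with "score" (0 to 1); they miss things now and then, are a little off and sometimes report something else, mostly with a low value. They report only what shows in the picture. A call takes as long as a camera call. They do not tell look-alikes from the thing itself.
- imaging.search_frame(name, picture): "uv" ([column, row] in pixels, amid what is visible of it).
- imaging.mark_of(name, picture): "uv" ([column, row] in pixels: a listed point, or the origin of a listed thing).
The state is a dict: "t": time; "q": joint angles; "dq": joint speeds; "effort": joint torques, N m; "tool_pos": TCP position; "tool_rot": TCP orientation; "contact_force": force on the tool from outside, world axes, zero at the start; "wrist_torque": the same for the moment, N m; "opening": finger opening in m.
Only numpy, scipy, OpenCV 4.12 (cv2) and the standard library are available. Lean on these libraries where they do the work, as an engineer would, in place of code of your own. Each camera call takes 0.05 s, during which the arm holds its last target.

## Task

The wet, lacquered table leg stands on a heavy metal base plate: walk the base forward into the drying bay with short pushes on the two bare corners of its rear edge, first one and then the other, never letting it slew far round. Bring it fully home, square and seated firmly against both rubber buffers of the stop without ramming them, then back away. Touch only the metal: the leg, its board and the sample strip are wet; leave everything else on the bench where it is.

Things in the scene. Friction and masses are not known exactly. Their poses are not given: they have to be found in the camera images.
- base_center (a point): Centre (half-way up) of the loose bare-aluminium base plate, 130 (its x, forward) x 200 (its y, left) x 22 mm high, lying flat on the bench and carrying the wet work. It starts with its front face 45 to 65 mm short of the bay's mouth, up to 12 mm off the bay's centre line and turned up to 9 degrees. Axes: x forward (to the bay), y left, z up.
- rear_left (a point): Middle of the bare metal at the left end of the base's rear face, half-way up (11 mm above the bench), 81 mm left of the centre line. The bare part runs from 52 to 100 mm left of the centre line and is 22 mm high; push here. Axes as the base.
- rear_right (a point): The same at the right end, 81 mm right of the centre line.
- front_left (a point): Point on the base's front face, half-way up, 75 mm left of the centre line: it meets the left buffer. Axes as the base.
- front_right (a point): The same, 75 mm right of the centre line: it meets the right buffer.
- wet: Wet work fixed on the base, not to be touched; origin and axes of base. Plywood board 105 x 190 x 8 mm, top at 30 mm, rear edge 24 mm ahead of the base's rear face. Red-brown turned leg, at most 64 mm across corners, top at 310 mm, axis 20 mm ahead of centre. Red-brown sample strip 104 mm wide over the middle of the rear edge, at 22 to 28 mm, jutting 25 mm behind the rear face.
- mouth (a point): Centre of the mouth of the drying bay, where the straight part of its two aluminium guide rails begins, 11 mm above the bench. x points into the bay, y left, z up.
- stop_face (a point): Middle of the contact face of the blue stop bar fixed across the bay, 45 to 65 mm inside the mouth; 12 mm above the bench, axes as the bay. The base is home when its front face bears on both buffers, whose faces lie at this point's x.
- tape: Roll of masking tape, 100 mm across, 24 mm high, lying to the left of the bay. Bystander.
- tin: Lacquer tin, 80 mm across, 100 mm high, standing to the right of the bay. Bystander.
- sander: Cork sanding block 110 x 60 x 40 mm. Bystander, on the right.
- cup: White mixing cup, 84 mm across, 100 mm high. Bystander, on the right.
- brush: Brush lying on the left. Bystander.
- thinner: Blue bottle, 70 mm across, 190 mm high, on the left. Bystander.
- jar: Amber jar, 60 mm across, 70 mm high, on the right. Bystander.
- base: The base plate; origin at the centre of its underside, axes as above. With its load 1.2 to 1.8 kg; friction on the bench unknown (6 to 13 N to push it straight, rather less at a corner). Pushed at one rear corner it advances and turns, about a point some 50 to 60 mm beyond its centre on the other side, so its centre advances about 0.4 of the push; pushed aslant, its rear follows sideways.
- bay: The bay's two fixed rails (origin on the bench under mouth, same axes): 14 mm high, 22 mm wide, 240 mm apart inside (20 mm play each side of the base), running 110 mm inwards from the mouth; yellow ends flare outwards over 50 mm ahead of the mouth (tips 165 mm from the centre line). Its floor is the bench itself.
- stop: The stop bar (origin on the bench under stop_face, same axes), 30 x 190 x 24 mm, with two firm black rubber buffers, 36 mm wide, centred 75 mm left and right, 4 to 20 mm above the bench, 9 mm proud of the bar. They hardly give.
Mind the look-alikes: they are no part of the job. What is meant by the stop is not red, and is the larger of those in its own colour.

How it is judged:
On the way, in this order (a step that is already met when the one before it is completed fails the run):
1. the front of the base has entered between the guide rails (x of each of front_left, front_right in the frame of mouth above 0.005 m), for 0.1 s.
2. the base is pressed firmly (over 4 N) against the stop (contact force between base and stop above 4 N), for 0.2 s.
At the end, for the whole second after the job is handed in: The base stands flat and at rest in the bay, square to it within 0.04 rad, both points of its front face within 3 mm of the stop's buffers (x of each of front_left, front_right in the frame of stop_face above -0.003 m and angle between the x axis of base_center and the x axis of mouth, either way round below 0.04 rad and angle between base_center's own z axis and vertical below 0.03 rad and linear speed of base below 0.01 m/s); the robot touches nothing.
It fails at once if the wet work is touched (contact force between any of the fingers, the arm and wet above 0.3 N).
It fails at once if the base slews more than 0.35 rad (20 degrees) from the bay's direction (angle between the x axis of base_center and the x axis of mouth, either way round above 0.35 rad).
It fails at once if the base is tipped by more than 0.12 rad (angle between base_center's own z axis and vertical above 0.12 rad).
It fails at once if the base is rammed against the stop (over 60 N) (contact force between base and stop above 60 N).
It fails at once if a bystander is shifted by more than 20 mm (distance of any of tape, tin, sander, cup, brush, thinner, jar from where it was at the start of the episode above 0.02 m).
It also fails if it takes over 72 s, if anything falls off the work surface, if the arm or the gripper's body presses on something with over 40 N, if the wrist force passes 120 N, or if a joint passes its speed limit or range.

## Working session

There is one attempt and no reset: what is moved stays moved. The work goes in short steps, Python scripts to look and compute and a tool call to move; the robot and the scene stay as the last step left them, time stands still between calls to the robot, and variables do not carry over. Pictures are saved under pics/ and viewed, and the job is handed in when it is done.

Besides the shell and the picture viewer there is one more tool, called after ">>>" as name(argument=value, ...) on one line, values as JSON. step_arm: Moves the arm, as the interface text tells. Its arguments: {"type":"object","properties":{"targets":{"type":"array","items":{"type":"number"}},"grip":{"type":"number"},"force":{"type":"number"}},"required":["targets"]}

```bash
ls; mkdir -p pics
cat > h.py <<'E'
import numpy as np, cv2
from station import monitor, imaging, ticket
def K(p):
    h=p["color"].shape[0]; f=h/2/np.tan(np.radians(p["fov_y"])/2); return f,p["cx"],p["cy"]
def ray(p,uv,z):
    f,cx,cy=K(p); R=np.array(p["R"]);t=np.array(p["t"])
    d=R.T@np.array([(uv[0]-cx)/f,(uv[1]-cy)/f,1]); c=-R.T@t
    return c+d*(z-c[2])/d[2]
def proj(p,X):
    f,cx,cy=K(p); c=np.array(p["R"])@np.array(X)+np.array(p["t"]); return np.array([cx+f*c[0]/c[2],cy+f*c[1]/c[2]])
def save(p,n): cv2.imwrite("pics/"+n,p["color"][:,:,::-1])
E
python3 - <<'E'
from h import *
print(monitor.get_obs())
for n in("top","side"):
    p=imaging.get_image(n); save(p,n+"0.png"); print(n,p.keys(),p["fov_y"],p["cx"],p["cy"],p["R"],p["t"])
    for k,z in [("base_center",.011),("rear_left",.011),("rear_right",.011),("front_left",.011),("front_right",.011),("mouth",.011),("stop_face",.012),("base",0),("bay",0),("stop",0)]:
        for r in imaging.mark_of(k,p)[:3]: print(k,np.round(r["uv"],1),round(r["score"],2),ray(p,r["uv"],z).round(4))
E
```

```text
pics
{'t': 0.0, 'q': array([ 1.09303577e+00,  5.33586516e-02,  1.61432371e+00,  1.21322499e-05,
        1.47600987e+00, -1.18992212e-01]), 'dq': array([ 0.00012847, -0.00140179, -0.00071731, -0.00041467, -0.00156702,
       -0.00010929]), 'effort': array([-2.57963395e-03, -3.93651259e+01, -3.70184147e+01, -1.95406228e-04,
        6.67635089e-03,  2.03639797e-05]), 'tool_pos': array([0.21914713, 0.58463852, 0.23004417]), 'tool_rot': array([ 2.58135447,  1.78888209, -0.00292253]), 'contact_force': array([-0.58770472,  0.49305456, -1.27923727]), 'wrist_torque': array([-0.00348892, -0.02749252, -0.06333304]), 'opening': 0.08527844207601108}
top dict_keys(['color', 'depth', 'fov_y', 'cx', 'cy', 'R', 't', 'shot']) 57.995353343607434 280.13649310750924 212.32428165625467 [[-0.00225465 -0.99991909 -0.01251912]
 [-0.99720481  0.00318314 -0.07464869]
 [ 0.0746825   0.01231582 -0.99713131]] [-0.00739555  0.57011784  0.96733668]
base_center [294.9 214.1] 0.59 [ 0.566  -0.0477  0.011 ]
base_center [318.9 188.3] 0.46 [ 0.6343 -0.1115  0.011 ]
rear_left [263.7 239.9] 0.89 [0.4985 0.0345 0.011 ]
rea
[... 1046 characters left out ...]
0.4875 0.0394 0.011 ]
rear_right [298.6 186.1] 0.91 [ 0.5137 -0.1346  0.011 ]
rear_right [216.8 211.7] 0.59 [ 0.7422 -0.0158  0.011 ]
front_left [255.8 226.6] 0.79 [0.6262 0.032  0.011 ]
front_right [257.7 186.2] 0.97 [ 0.6368 -0.1264  0.011 ]
mouth [216.9 211.7] 0.46 [ 0.7419 -0.0158  0.011 ]
stop_face [216.8 214.8] 0.9 [ 0.7399 -0.0033  0.012 ]
stop_face [256.9 187.2] 0.7 [ 0.6386 -0.1209  0.012 ]
stop_face [314.7 280.1] 0.62 [0.4655 0.1926 0.012 ]
base [278.1 209.6] 0.91 [ 0.5699 -0.0449 -0.    ]
base [278.2 129.5] 0.47 [ 0.5942 -0.4314  0.    ]
stop [215.7 214.3] 0.82 [ 0.7466 -0.0155  0.    ]
stop [286.4 156.2] 0.7 [ 0.5578 -0.2855  0.    ]
stop [312.7 283.9] 0.64 [0.4696 0.1962 0.    ]
```

View pics/top0.png

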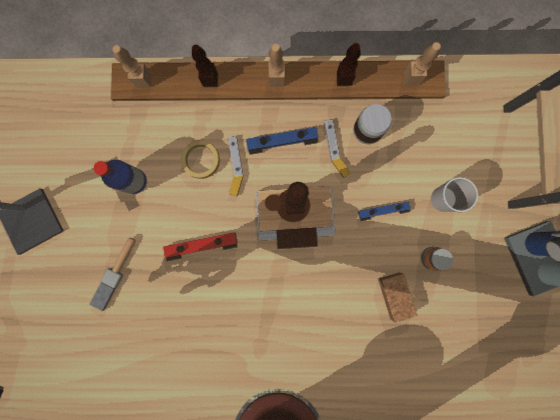

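View pics/side0.png

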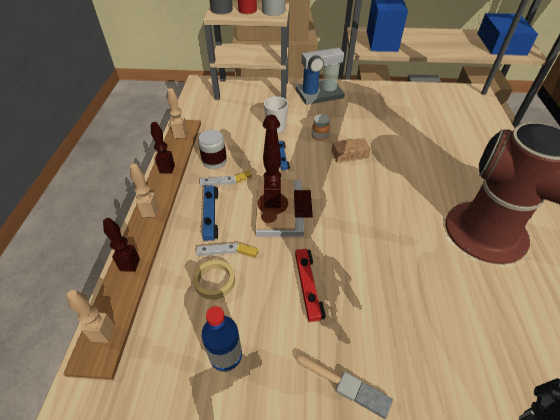

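Run:
```python
import cv2
a=cv2.imread("pics/top0.png"); cv2.imwrite("pics/top0c.png",cv2.resize(a[110:290,180:420],None,fx=3.3,fy=3.3,interpolation=cv2.INTER_CUBIC))
```

```text
(no output)
```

View pics/top0c.png

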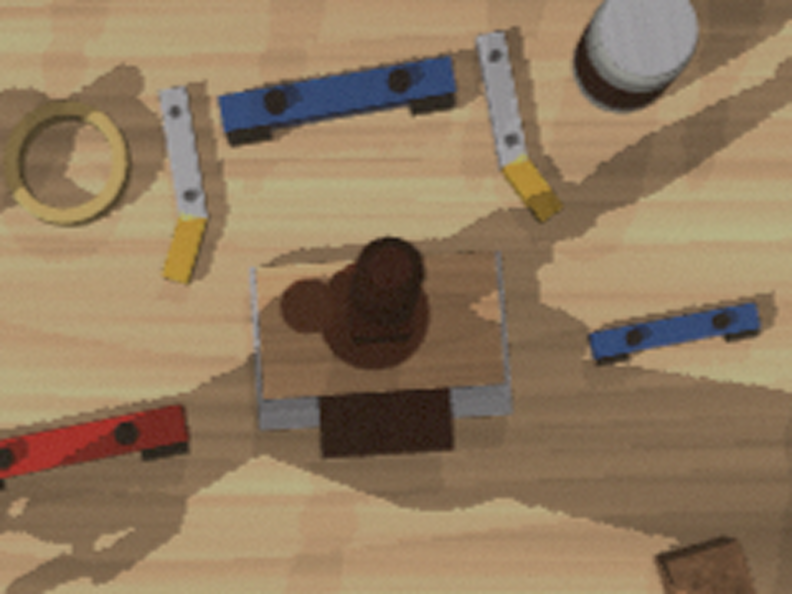

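The candidates for the stop are the blue bar at (283,140), the small blue bar at (385,210) and the red bar at (201,247). I'm taking the one at (283,140): it is blue, the larger of the two blue ones, and lies between the yellow-ended rails. The enlarged crop confirms this. Next I'll measure the poses more precisely.

```bash
cat > fit.py <<'E'
from h import *
from scipy.optimize import least_squares
def hmap(p):
    f,cx,cy=K(p); d=p["depth"]; v,u=np.mgrid[:d.shape[0],:d.shape[1]]
    c=np.stack([(u-cx)/f*d,(v-cy)/f*d,d],-1)-np.array(p["t"]); return c@np.array(p["R"]), d>0
def tf(q,P):
    c,s=np.cos(q[2]),np.sin(q[2]); return np.stack([q[0]+c*P[:,0]-s*P[:,1],q[1]+s*P[:,0]+c*P[:,1]],1)
def overlay(p,base,bay,n,box=(180,110,240,180),sc=3.3):
    im=p["color"][:,:,::-1]; x0,y0,w,h=box
    im=cv2.resize(im[y0:y0+h,x0:x0+w],None,fx=sc,fy=sc,interpolation=cv2.INTER_CUBIC)
    def poly(q,P,z,col):
        W=tf(q,np.array(P,float)); uv=np.array([proj(p,[a,b,z]) for a,b in W])
        uv=((uv+.5-[x0,y0])*sc-.5); cv2.polylines(im,[np.round(uv*8).astype(int)],True,col,1,cv2.LINE_AA,3)
    R=lambda a,b,c,d:[(a,c),(b,c),(b,d),(a,d)]
    if base is not None:
        poly(base,R(-.065,.065,-.1,.1),.022,(0,255,0)); 
        poly(base,R(-.041,.064,-.095,.095),.030,(255,255,0)); poly(base,R(-.09,-.065,-.052,.052),.028,(0,255,255))
    if bay is not None:
        s=bay[3]
        for k in(1,-1):
            poly(bay,[(0,.12*k),(.11,.12*k),(.11,.142*k),(0,.142*k)],.014,(255,0,255))
            poly(bay,[(s,.057*k),(s,.093*k),(s+.009,.093*k),(s+.009,.057*k)],.02,(0,255,0))
        poly(bay,R(s+.009,s+.039,-.095,.095),.024,(0,255,0))
    cv2.imwrite("pics/"+n,im)
E
python3 - <<'E'
from fit import *
p=imaging.get_image("top"); np.save("p0.npy",p,allow_pickle=True)
W,m=hmap(p); z=W[...,2]
print("bench z",np.median(z[300:400,150:230]),z[300:400,150:230].std())
for uv in [(270,238),(325,236),(283,140),(240,160)]: print(uv,W[uv[1],uv[0]])
# hand picked from crop (scale 3.3, off 180,110)
o=lambda a,b:np.array([a,b])/3.3+[180,110]
for nm,c,zz in [("bRL",(260,428),.022),("bRR",(512,413),.022),("bFL",(254,268),.022),("bFR",(500,252),.022),
 ("stopTL",(220,97),.024),("stopTR",(453,57),.024),("stopBL",(231,131),.024),("stopBR",(457,93),.024),
 ("railLm_out",(181,216),.014),("railLm_in",(206,216),.014),("railLend_in",(186,88),.014),("railRm_in",(502,165),.014),("railRend_in",(479,38),.014)]:
    print(nm,ray(p,o(*c),zz).round(4))
E
```

```text
bench z -0.0003166112179785553 0.05512207333931583
(270, 238) [0.50330221 0.01745675 0.02309529]
(325, 236) [ 0.50842666 -0.12752997 -0.00119779]
(283, 140) [ 0.76073223 -0.01698077  0.02609355]
(240, 160) [0.71122766 0.09796674 0.01074367]
bRL [0.499  0.0466 0.022 ]
bRR [ 0.5103 -0.1514  0.022 ]
bFL [0.6257 0.0516 0.022 ]
bFR [ 0.6377 -0.1435  0.022 ]
stopTL [0.7635 0.079  0.024 ]
stopTR [ 0.795  -0.1077  0.024 ]
stopBL [0.7358 0.0701 0.024 ]
stopBR [ 0.7656 -0.1106  0.024 ]
railLm_out [0.6691 0.111  0.014 ]
railLm_in [0.669  0.0909 0.014 ]
railLend_in [0.7738 0.1077 0.014 ]
railRm_in [ 0.7093 -0.147   0.014 ]
railRend_in [ 0.8136 -0.1297  0.014 ]
```

Run:
```python
from fit import *
p=np.load("p0.npy",allow_pickle=True).item()
overlay(p,[.568,-.049,.058],[.689,-.028,.165,.053],"ov0.png")
```

```text
(no output)
```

View pics/ov0.png

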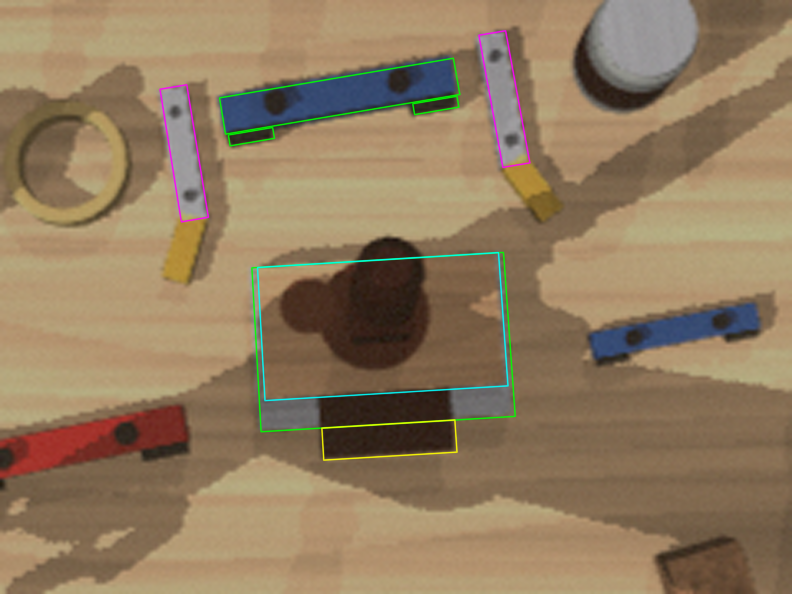

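Both overlays agree with the picture. The base is at about (0.569, -0.048) with yaw 0.058. The mouth is at (0.689, -0.028) with yaw 0.165, and the stop is 53 mm inside it. I'll go to the right rear corner first, with the fingers shut.

>>> step_arm(targets=[-0.606,0.462,0,-0.524,-0.606,0.462,0,-0.524,-0.606,0.462,0,-0.524,-0.606,0.462,0,-0.524,-0.606,0.462,0,-0.524,-0.606,0.462,0,-0.524,-0.606,0.462,0,-0.524,-0.606,0.462,0,-0.524,-0.606,0.462,0,-0.524,-0.606,0.462,0,-0.524,-0.606,0.462,0,-0.524,-0.606,0.462,0,-0.524], grip=0, force=60)

```text
t: 2.15
tool_pos: [0.3631, 0.1069, 0.2318]
tool_rot: [2.029, 2.397, 0.002]
contact_force: [1.0, 0.2, -0.3]
opening: -0.0002
```

```bash
cat >> h.py <<'E'
from scipy.spatial.transform import Rotation as Rt
def togo(x,y,z,yawx=.165+np.pi/2):
    o=monitor.get_obs(); R=Rt.from_rotvec(o["tool_rot"]).as_matrix()
    d=R.T@(np.array([x,y,z])-o["tool_pos"]); a=np.arctan2(R[1,0],R[0,0])
    print("t",o["t"],"pos",o["tool_pos"].round(4),"yaw",a.round(4),"F",o["contact_force"].round(1),"move",d.round(4),"roll",round((a-yawx+np.pi)%(2*np.pi)-np.pi,4),"op",round(o["opening"],4))
E
python3 -c "
from h import *
togo(.439,-.145,.15)"
```

```text
t 2.15 pos [0.3631 0.1069 0.2318] yaw 1.7365 F [ 1.   0.2 -0.3] move [-0.2609  0.0332  0.0819] roll 0.0007 op -0.0002
```

>>> step_arm(targets=[-0.261,0.033,0.08,0,-0.261,0.033,0.08,0,-0.261,0.033,0.08,0,-0.261,0.033,0.08,0,-0.261,0.033,0.08,0,-0.261,0.033,0.08,0,-0.261,0.033,0.08,0,-0.261,0.033,0.224,0,-0.261,0.033,0.224,0,-0.261,0.033,0.224,0,-0.261,0.033,0.224,0,-0.261,0.033,0.224,0])

```text
t: 3.15
tool_pos: [0.435, -0.1431, 0.0026]
tool_rot: [-2.025, -2.39, 0.002]
contact_force: [-0.6, 1.3, 0.6]
opening: 0.0002
```

```bash
python3 -c "
from fit import *
togo(.439,-.145,.007)
p=imaging.get_image('top');overlay(p,[.569,-.0483,.058],[.689,-.028,.165,.053],'ov1.png')
p=imaging.get_image('side');save(p,'s1.png')"
```

```text
t 3.15 pos [ 0.435  -0.1431  0.0026] yaw 1.7361 F [-0.6  1.3  0.6] move [-0.0025  0.0036 -0.0044] roll 0.0003 op 0.0002
```

View pics/ov1.png

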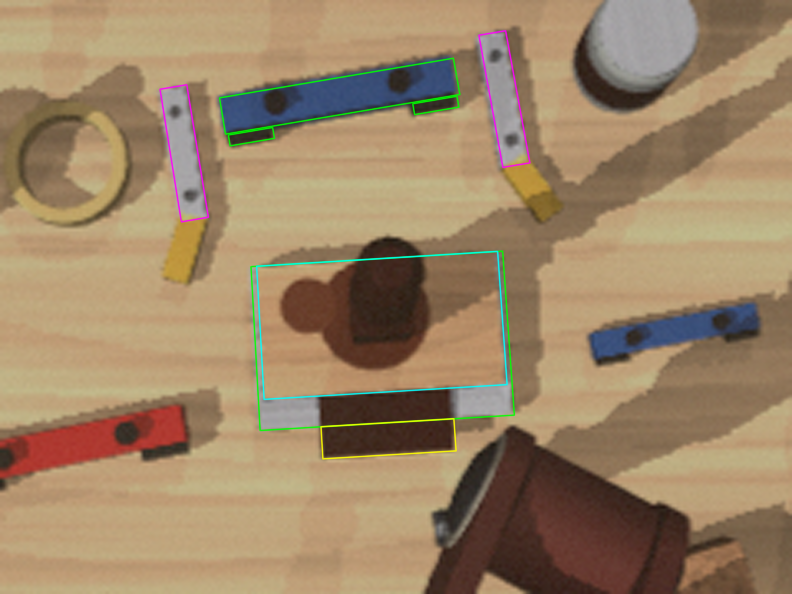

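View pics/s1.png

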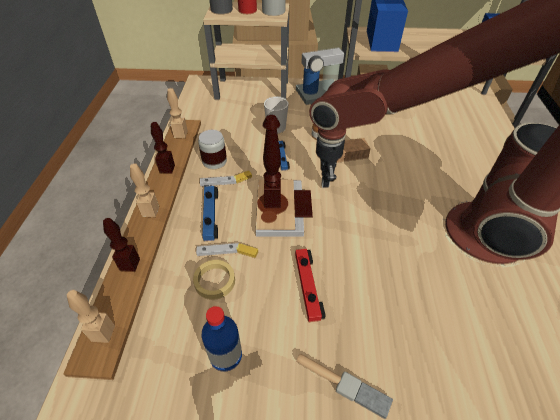

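```bash
python3 -c "
from fit import *
o=monitor.get_obs();R=Rt.from_rotvec(o['tool_rot']).as_matrix()
for n in('top','side'):
    p=imaging.get_image(n);W,m=hmap(p);P=(W-o['tool_pos'])@R
    for a,b in [(.03,.06),(.06,.1),(.1,.15),(.15,.2),(.2,.25),(.25,.32),(.32,.4)]:
        k=m&(W[...,2]>a)&(W[...,2]<b)&(abs(P[...,0])<.3)&(P[...,1]<.075)&(W[...,0]<.53)&(W[...,0]>.25)&((W[...,1]<-.12)|(W[...,0]<.48))&~((abs(W[...,0]-.36)<.08)&(W[...,1]<-.25)&(W[...,2]<.06))
        if k.sum()>3: print(n,a,b,k.sum(),'x',P[...,0][k].min().round(3),P[...,0][k].max().round(3),'y max',P[...,1][k].max().round(3))
"
```

```text
top 0.03 0.06 110 x -0.273 0.131 y max 0.061
top 0.06 0.1 405 x -0.284 0.06 y max 0.013
top 0.1 0.15 26 x 0.049 0.059 y max 0.012
top 0.25 0.32 1326 x -0.07 0.122 y max 0.063
top 0.32 0.4 4912 x -0.061 0.145 y max 0.047
side 0.03 0.06 78 x -0.262 0.138 y max 0.064
side 0.06 0.1 106 x -0.047 0.063 y max 0.016
side 0.1 0.15 258 x -0.019 0.063 y max 0.036
side 0.15 0.2 417 x -0.014 0.041 y max 0.037
side 0.2 0.25 321 x -0.007 0.046 y max 0.036
side 0.25 0.32 967 x -0.061 0.123 y max 0.049
side 0.32 0.4 3109 x -0.055 0.167 y max 0.048
```

```bash
python3 -c "
from fit import *
o=monitor.get_obs();R=Rt.from_rotvec(o['tool_rot']).as_matrix()
allP=[];L=[]
for n in('top','side'):
    p=imaging.get_image(n);W,m=hmap(p);P=(W-o['tool_pos'])@R
    k=m&(W[...,2]>.2)&(W[...,2]<.34)
    d=np.hypot(W[...,0]-.589,W[...,1]+.047)
    kl=k&(d<.07); ka=k&(d>=.05)&(W[...,0]<.56)&(W[...,0]>.3)&(abs(P[...,0])<.2)
    allP.append(np.c_[P[ka],W[ka][:,2]]);
    L.append(W[kl])
    print(n,kl.sum(),ka.sum())
L=np.vstack(L);A=np.vstack(allP)
for a in np.arange(.16,.34,.02):
    q=L[(L[:,2]>a)&(L[:,2]<a+.02)]
    if len(q)>2: print('leg z',a.round(2),len(q),np.percentile(q[:,0],[2,98]).round(3),np.percentile(q[:,1],[2,98]).round(3))
for a in np.arange(.2,.34,.02):
    s=''
    for x in np.arange(-.1,.16,.02):
        q=A[(A[:,3]>a)&(A[:,3]<a+.02)&(A[:,0]>x)&(A[:,0]<x+.02)]
        s+=' %5.3f'%np.percentile(q[:,1],97) if len(q)>2 else '   -- '
    print(a.round(2),s)
print(Rt.from_rotvec(o['tool_rot']).as_matrix().round(3))
"
```

```text
top 450 3091
side 645 2401
leg z 0.2 168 [0.567 0.606] [-0.063 -0.022]
leg z 0.22 149 [0.57  0.604] [-0.059 -0.024]
leg z 0.24 112 [0.571 0.601] [-0.047 -0.026]
leg z 0.26 94 [0.573 0.598] [-0.044 -0.029]
leg z 0.28 211 [0.569 0.607] [-0.065 -0.024]
leg z 0.3 361 [0.572 0.602] [-0.06 -0.03]
0.2    --    --    --    --    --  0.035 0.027   --    --    --    --    --    -- 
0.22    --    --    --    --    --  0.035 0.026   --    --    --    --    --    -- 
0.24    --    --    --    --    --    --  0.051 0.041   --    --    --    --    -- 
0.26    --    --    --    --  -0.057 0.051 0.061 0.050 0.027 -0.015   --    --    -- 
0.28    --    --  0.009 0.032 0.044 0.065 0.064 0.053 0.028 -0.013 -0.039   --    -- 
0.3    --  0.006 0.014 0.029 0.042 0.061 0.062 0.050 0.026 -0.014 -0.040 -0.063   -- 
0.32    --  -0.009 -0.003 0.011 0.024 0.042 0.052 0.041 0.013 -0.014 -0.041 -0.064   -- 
0.34    --    --    --    --    --    --    --    --    --    --    --    --    -- 
[[-0.165  0.986  0.006]
 [ 0.986  0.165 -0.002]
 [-0.003  0.005 -1.   ]]
```

>>> step_arm(targets=[-0.0025,0.02,-0.006,0,-0.0025,0.04,-0.006,0,-0.0025,0.055,-0.006,0,-0.0025,0.06,-0.006,0,-0.0025,0.064,-0.006,0,-0.0025,0.068,-0.006,0,-0.0025,0.072,-0.006,0,-0.0025,0.076,-0.006,0,-0.0025,0.08,-0.006,0,-0.0025,0.083,-0.006,0,-0.0025,0.086,-0.006,0,-0.0025,0.086,-0.006,0])

```text
t: 4.45
tool_pos: [0.5254, -0.1379, 0.0195]
tool_rot: [2.023, 2.393, -0.008]
contact_force: [-12.5, -10.2, 9.6]
opening: 0.0001
```

```bash
cat >> fit.py <<'E'
BAY=np.array([.689,-.028,.165,.053])
def tobay(b):
    d=np.array(b[:2])-BAY[:2];c,s=np.cos(BAY[2]),np.sin(BAY[2])
    return np.array([c*d[0]+s*d[1],-s*d[0]+c*d[1],b[2]-BAY[2]])
def frombay(x,y):
    c,s=np.cos(BAY[2]),np.sin(BAY[2]); return BAY[:2]+[c*x-s*y,s*x+c*y]
# register against the reference picture: board/plate features tracked by ECC in a rectified z=.03 plane
def rect(p,q,mm=.0008):
    # plane patch in base frame at z .022..: x -.1...07, y -.11...11
    X=np.array([[-.1,-.11],[.07,-.11],[.07,.11],[-.1,.11]]); W=tf(q,X)
    uv=np.float32([proj(p,[a,b,.026]) for a,b in W])
    dst=np.float32([(v+np.array([.1,.11]))/mm for v in X])
    return cv2.warpPerspective(p["color"],cv2.getPerspectiveTransform(uv,dst),(int(.17/mm),int(.22/mm)),flags=cv2.INTER_LINEAR)
E
cat > st.py <<'E'
from fit import *
import sys
togo(0,0,0)
p=imaging.get_image('top'); W,m=hmap(p)
np.save('p1.npy',p,allow_pickle=True)
q=np.array([float(a) for a in sys.argv[2:5]])
overlay(p,q,BAY,sys.argv[1])
print("bay-frame",tobay(q).round(4))
pts=[]
for k,z,loc in [("rear_left",.011,(-.065,.081)),("rear_right",.011,(-.065,-.081)),("front_left",.011,(.065,.075)),("front_right",.011,(.065,-.075))]:
    for r in imaging.mark_of(k,p)[:1]:
        X=ray(p,r["uv"],z)[:2]; e=X-tf(q,np.array([loc]))[0]; print(k,round(r["score"],2),"err mm",(e*1000).round(1))
E
python3 st.py ov2.png .579 -.042 .24
```

```text
t 4.45 pos [ 0.5254 -0.1379  0.0195] yaw 1.7381 F [-12.5 -10.2   9.6] move [ 0.2236 -0.4951  0.0166] roll 0.0023 op 0.0001
bay-frame [-0.1108  0.0043  0.075 ]
rear_left 0.63 err mm [-1.6  1.2]
rear_right 0.49 err mm [-30.9 169.6]
front_left 0.94 err mm [-3.8  0.5]
front_right 0.93 err mm [-0.3  1.9]
```

View pics/ov2.png

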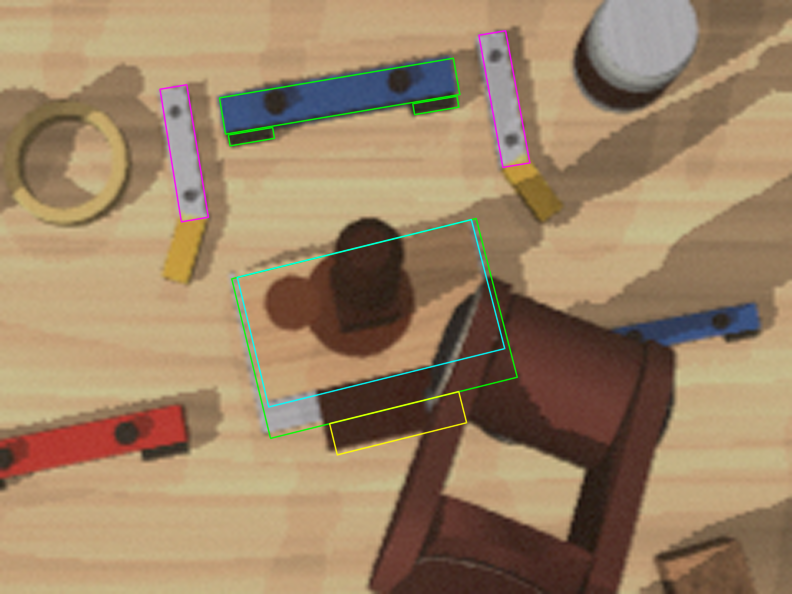

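>>> step_arm(targets=[0,-0.02,0,0,0,-0.05,0,0,0,-0.07,0,0,0,-0.07,0.004,0,0,-0.07,0.008,0,0,-0.07,0.008,0])

```text
t: 5.2
tool_pos: [0.4568, -0.1497, 0.0116]
tool_rot: [2.022, 2.391, -0.007]
contact_force: [-0.1, 0.6, -0.2]
opening: 0.0002
```

```bash
python3 st.py ov3.png .5805 -.037 .23; python3 -c "
from h import *
p=imaging.get_image('side');save(p,'s3.png');togo(0,0,0)"
```

```text
t 5.2 pos [ 0.4568 -0.1497  0.0116] yaw 1.7378 F [-0.1  0.6 -0.2] move [ 0.2237 -0.4256  0.008 ] roll 0.002 op 0.0002
bay-frame [-0.1085  0.0089  0.065 ]
rear_left 0.94 err mm [-5.   1.6]
rear_right 0.83 err mm [ 4.  -1.4]
front_left 0.68 err mm [2.9 6. ]
front_right 0.97 err mm [4.7 5.1]
t 5.5 pos [ 0.4571 -0.1496  0.0117] yaw 1.7385 F [ 0.7 -0.7  0.1] move [ 0.2239 -0.4257  0.0083] roll 0.0027 op 0.0002
```

View pics/ov3.png

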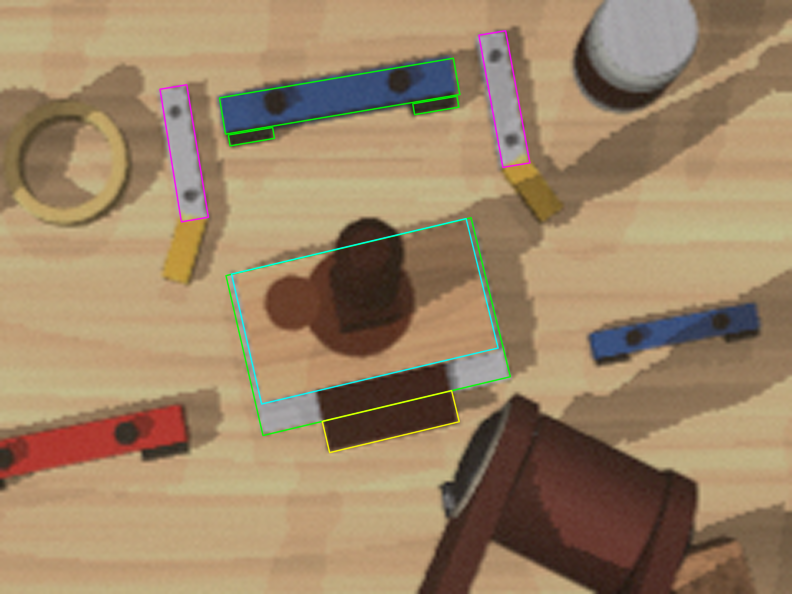

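View pics/s3.png

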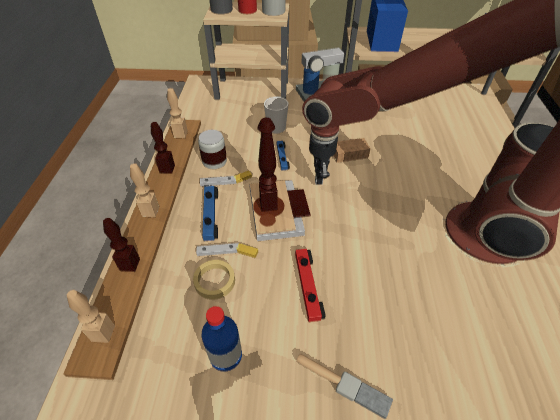

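>>> step_arm(targets=[0.04,-0.001,0,0,0.08,-0.001,0,0,0.12,-0.001,0,0,0.16,-0.001,0,0,0.169,-0.001,0.004,0,0.169,0.012,0.007,0,0.169,0.03,0.007,0,0.169,0.045,0.007,0,0.169,0.05,0.007,0,0.169,0.05,0.007,0])

```text
t: 6.33
tool_pos: [0.4795, 0.0252, 0.0034]
tool_rot: [2.021, 2.392, -0.007]
contact_force: [-0.7, -0.4, -0.6]
opening: -0.0001
```

```bash
python3 -c "
from h import *
togo(0,0,0)"
```

```text
t 6.3333 pos [0.4795 0.0252 0.0034] yaw 1.7389 F [-0.7 -0.4 -0.6] move [ 0.0555 -0.477   0.0013] roll 0.0031 op -0.0001
```

>>> step_arm(targets=[0,0.004,0,0,0,0.008,0,0,0,0.012,0,0,0,0.016,0,0,0,0.02,0,0,0,0.024,0,0])

```text
t: 6.83
tool_pos: [0.497, 0.0301, 0.0019]
tool_rot: [-2.025, -2.397, 0.021]
contact_force: [-19.6, 4.1, 15.3]
opening: -0.0
```

```bash
python3 -c "
from h import *
togo(0,0,0)"
```

```text
t 6.8333 pos [0.497  0.0301 0.0019] yaw 1.7388 F [-19.6   4.1  15.3] move [ 0.0535 -0.495   0.0078] roll 0.003 op -0.0
```

>>> step_arm(targets=[0,0.002,-0.003,0,0,0.005,-0.005,0,0,0.009,-0.006,0,0,0.013,-0.006,0,0,0.017,-0.006,0,0,0.02,-0.006,0])

```text
t: 7.33
tool_pos: [0.5123, 0.0346, 0.0058]
tool_rot: [-2.018, -2.389, 0.029]
contact_force: [-13.3, 4.2, 5.3]
opening: 0.0005
```

```bash
python3 st.py ov4.png .592 -.045 .12
```

```text
t 7.3333 pos [0.5123 0.0346 0.0058] yaw 1.7385 F [-13.3   4.2   5.3] move [ 0.0514 -0.5106  0.0177] roll 0.0027 op 0.0005
bay-frame [-0.0985 -0.0008 -0.045 ]
rear_right 0.92 err mm [-1.6  7.2]
front_left 0.72 err mm [2.8 5.9]
front_right 0.96 err mm [-4.2  5.7]
```

View pics/ov4.png

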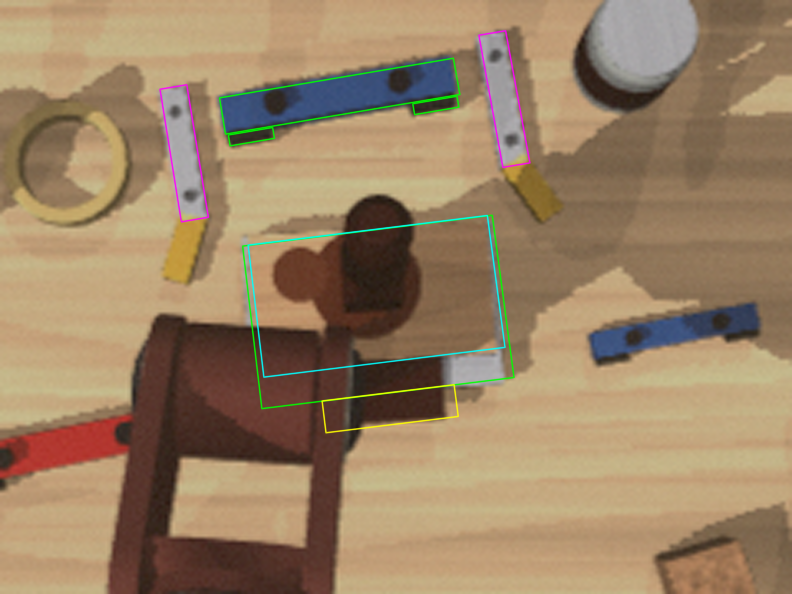

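>>> step_arm(targets=[0,0.003,0,0,0,0.007,0,0,0,0.011,0,0,0,0.015,0,0,0,-0.02,0,0,0,-0.06,0,0,0,-0.07,0,0,-0.04,-0.07,0,0,-0.08,-0.07,0,0,-0.12,-0.07,0,0,-0.165,-0.07,0,0,-0.165,-0.07,0,0])

```text
t: 8.58
tool_pos: [0.4743, -0.1462, 0.0096]
tool_rot: [-2.031, -2.391, 0.026]
contact_force: [0.4, 0.8, 0.8]
opening: 0.0004
```

```bash
python3 st.py ov5.png .599 -.045 .05
```

```text
t 8.5833 pos [ 0.4743 -0.1462  0.0096] yaw 1.7334 F [0.4 0.8 0.8] move [ 0.2211 -0.4442  0.015 ] roll -0.0024 op 0.0004
bay-frame [-0.0916 -0.002  -0.115 ]
rear_left 0.97 err mm [-0.1  6.1]
rear_right 0.48 err mm [59.2 86.3]
front_left 0.59 err mm [ 0.1 -1.7]
front_right 0.7 err mm [-4.6 -4.4]
```

View pics/ov5.png

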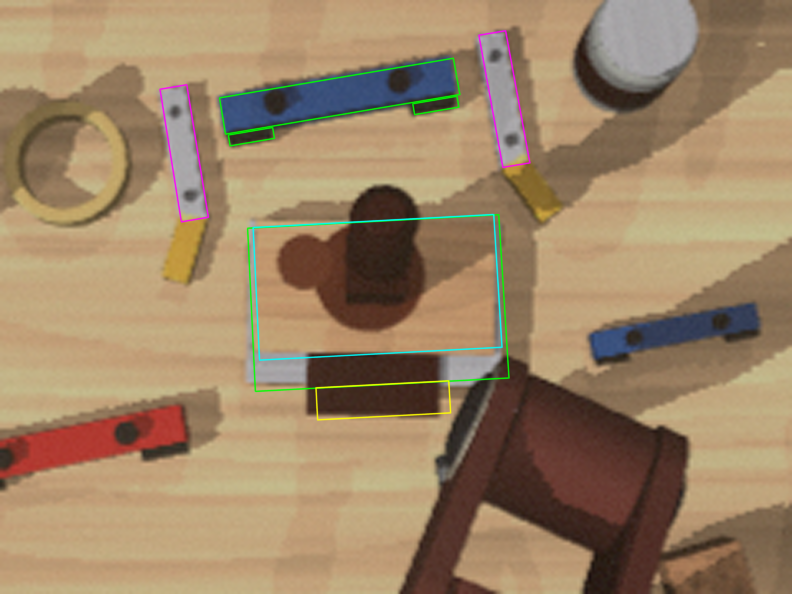

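```bash
cat > cf.py <<'E'
from fit import *
import sys
LOC={'sl':(-.09,.052,.028),'sr':(-.09,-.052,.028),'rl':(-.065,.1,.022),'rr':(-.065,-.1,.022),'fl':(.065,.1,.022),'fr':(.065,-.1,.022)}
def cf(args,off=(180,110),sc=3.3):
    p=np.load('p1.npy',allow_pickle=True).item(); L=[];W=[];n=[]
    for a in args:
        k,u,v=a.split(','); l=LOC[k]; n.append(k); L.append(l[:2]); W.append(ray(p,((float(u)+.5)/sc-.5+off[0],(float(v)+.5)/sc-.5+off[1]),l[2])[:2])
    L=np.array(L);W=np.array(W)
    f=lambda q:(tf(q,L)-W).ravel()
    r=least_squares(f,[.6,-.04,.1],loss='soft_l1',f_scale=.003); e=(r.fun.reshape(-1,2)*1000).round(1)
    print('base',r.x.round(4),'bay',tobay(r.x).round(4),dict(zip(n,e.tolist())))
    overlay(p,r.x,BAY,'cf.png'); return r.x
if __name__=='__main__':
    q=cf(sys.argv[1:])
    for n,y in(('L',.082),('R',-.082)):
        w=tf(q,np.array([[-.065,y]]))[0]; u=np.array([np.cos(.165),np.sin(.165)])
        w11=w-u*.011
        print(n,'contact TCP',w11.round(4)); togo(w11[0],w11[1],.008)
E
python3 cf.py sl,307,413 sr,438,416 rl,246,383 fl,249,227 fr,500,213
```

```text
base [ 0.6002 -0.0419  0.0007] bay [-0.0899  0.0009 -0.1643] {'sl': [-1.3, -0.3], 'sr': [1.4, -2.0], 'rl': [-0.2, -0.6], 'fl': [5.6, 1.6], 'fr': [-4.6, 1.2]}
L contact TCP [0.5243 0.0383]
t 8.8333 pos [ 0.4713 -0.1388  0.0073] yaw 1.7393 F [-0.2  0.3 -0.1] move [ 0.1657  0.0819 -0.0027] roll 0.0035 op -0.0001
R contact TCP [ 0.5244 -0.1257]
t 8.8333 pos [ 0.4713 -0.1388  0.0073] yaw 1.7393 F [-0.2  0.3 -0.1] move [ 0.004   0.0545 -0.0019] roll 0.0035 op -0.0001
```

View pics/cf.png

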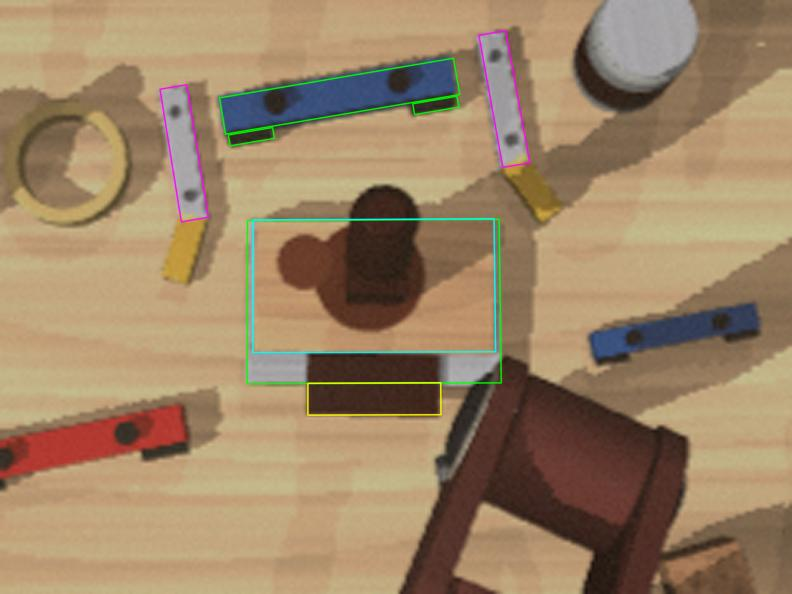

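>>> step_arm(targets=[0.004,0.025,0,0,0.004,0.042,0,0,0.004,0.05,0,0,0.004,0.055,0,0,0.004,0.06,0,0,0.004,0.065,0,0,0.004,0.07,0,0,0.004,0.075,0,0,0.004,0.08,0,0,0.004,0.085,0,0,0.004,0.089,0,0,0.004,0.089,0,0])

```text
t: 9.83
tool_pos: [0.5561, -0.1212, 0.0054]
tool_rot: [-2.014, -2.391, 0.037]
contact_force: [-7.6, -7.8, 4.7]
opening: 0.0002
```

```bash
python3 st.py ov6.png .612 -.034 .28
```

```text
t 9.8333 pos [ 0.5561 -0.1212  0.0054] yaw 1.7416 F [-7.6 -7.8  4.7] move [ 0.214  -0.5271  0.0191] roll 0.0058 op 0.0002
bay-frame [-0.0769  0.0067  0.115 ]
rear_left 0.97 err mm [12.8 10.7]
rear_right 0.38 err mm [  41.2 -303.4]
front_left 0.55 err mm [12.  -1.7]
front_right 0.93 err mm [ 3.5 -2.8]
```

View pics/ov6.png

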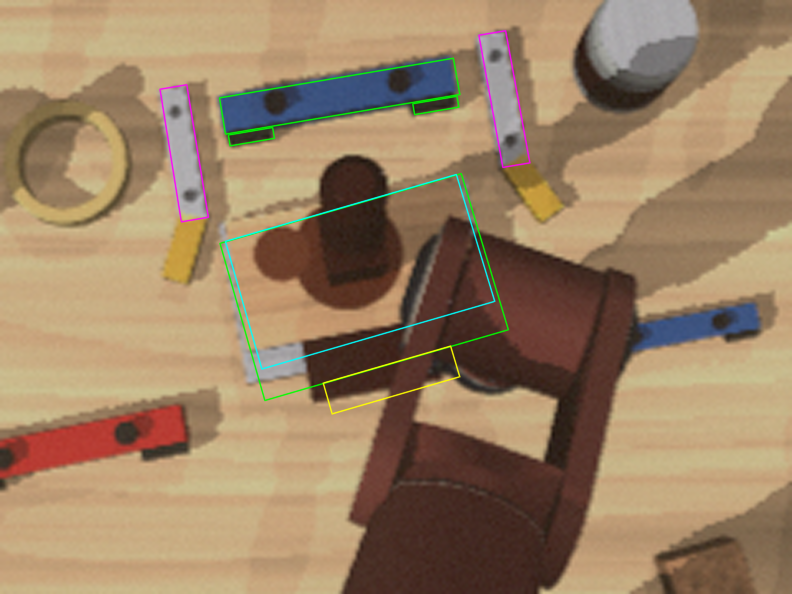

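```bash
python3 cf.py sl,314,403 rl,248,385 fl,221,229 fr,462,178
```

```text
base [ 0.6158 -0.0291  0.1933] bay [-0.0724  0.011   0.0283] {'sl': [-1.8, -0.2], 'rl': [-0.9, -0.5], 'fl': [2.4, 2.7], 'fr': [0.6, -1.6]}
L contact TCP [0.5254 0.0371]
t 10.0833 pos [ 0.556  -0.1206  0.005 ] yaw 1.7414 F [-6.8 -7.1  3.8] move [ 0.1607 -0.0034 -0.0034] roll 0.0056 op 0.0001
R contact TCP [ 0.5569 -0.1238]
t 10.0833 pos [ 0.556  -0.1206  0.005 ] yaw 1.7414 F [-6.8 -7.1  3.8] move [-0.0033  0.0003 -0.003 ] roll 0.0056 op 0.0001
```

View pics/cf.png

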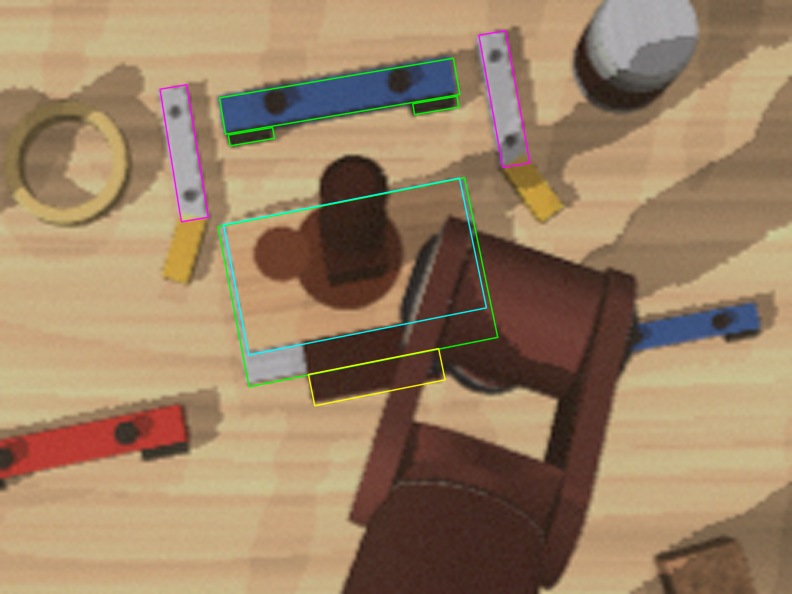

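>>> step_arm(targets=[0,-0.03,-0.003,0,0,-0.065,-0.003,0,0.04,-0.07,-0.003,0,0.08,-0.07,-0.003,0,0.12,-0.07,-0.003,0,0.155,-0.07,-0.003,0,0.161,-0.055,-0.003,0,0.161,-0.03,-0.003,0,0.161,-0.017,-0.003,0,0.161,-0.013,-0.003,0,0.161,-0.013,-0.003,0])

```text
t: 11.0
tool_pos: [0.516, 0.0366, 0.0079]
tool_rot: [-2.012, -2.393, 0.036]
contact_force: [-0.3, -0.5, 0.2]
opening: -0.0
```

```bash
python3 -c "
from h import *
togo(.5254,.0371,.007)"
```

```text
t 11.0 pos [0.516  0.0366 0.0079] yaw 1.7432 F [-0.3 -0.5  0.2] move [-0.0011  0.0094  0.0006] roll 0.0074 op -0.0
```

>>> step_arm(targets=[-0.001,0.007,0,0,-0.001,0.012,0,0,-0.001,0.017,0,0,-0.001,0.022,0,0,-0.001,0.027,0,0,-0.001,0.032,0,0,-0.001,0.036,0,0,-0.001,0.04,0,0,-0.001,0.042,0,0,0,0.01,0,0,0,-0.03,0,0,0,-0.045,0,0])

```text
t: 12.0
tool_pos: [0.4665, 0.0288, 0.007]
tool_rot: [-2.009, -2.389, 0.042]
contact_force: [-0.6, -1.0, -0.2]
opening: -0.0002
```

```bash
python3 st.py ov7.png .629 -.035 .02
```

```text
t 12.0 pos [0.4665 0.0288 0.007 ] yaw 1.743 F [-0.6 -1.  -0.2] move [ 0.0516 -0.4641  0.0224] roll 0.0073 op -0.0002
bay-frame [-0.0603  0.003  -0.145 ]
rear_left 0.61 err mm [-3.2 -2.5]
rear_right 0.64 err mm [6.8 0.8]
front_left 0.82 err mm [1.7 5.1]
front_right 0.56 err mm [5.8 2.3]
```

View pics/ov7.png

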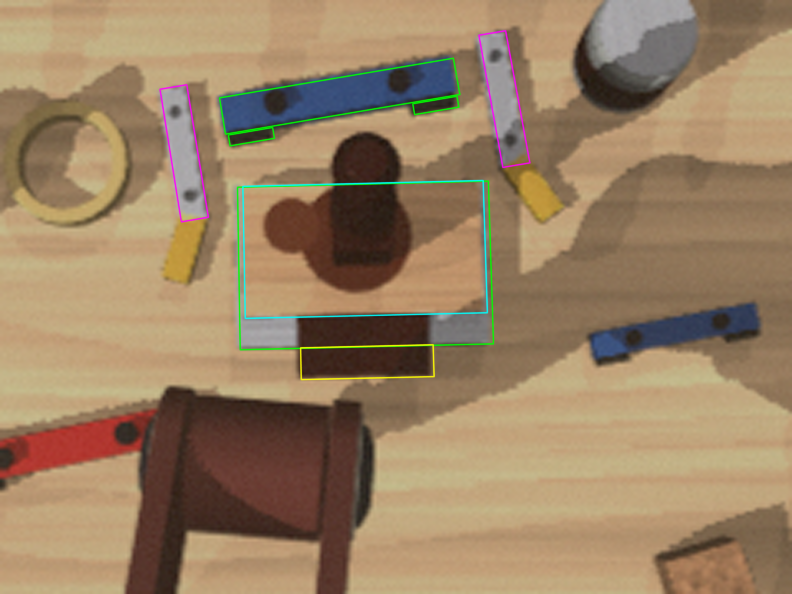

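>>> step_arm(targets=[-0.04,0,0,0,-0.08,0,0,0,-0.12,0,0,0,-0.155,0,0,0,-0.16,0.015,0,0,-0.16,0.035,0,0,-0.16,0.045,0,0,-0.16,0.048,0,0,-0.16,0.048,0,0])

```text
t: 13.0
tool_pos: [0.5483, -0.1204, 0.0091]
tool_rot: [-2.012, -2.395, 0.034]
contact_force: [0.5, -0.2, -0.6]
opening: 0.0002
```

```bash
python3 -c "
from h import *
togo(.5547,-.1181,.007)"
```

```text
t 13.0 pos [ 0.5483 -0.1204  0.0091] yaw 1.744 F [ 0.5 -0.2 -0.6] move [0.0012 0.0067 0.0019] roll 0.0082 op 0.0002
```

>>> step_arm(targets=[0,0.004,0.002,0,0,0.009,0.002,0,0,0.014,0.002,0,0,0.019,0.002,0,0,0.024,0.002,0,0,0.029,0.002,0,0,0.034,0.002,0,0,0.037,0.002,0,0,0.037,0.002,0,0,0.01,0.002,0,0,-0.03,0.002,0,0,-0.04,0.002,0])

```text
t: 14.0
tool_pos: [0.5032, -0.1263, 0.0058]
tool_rot: [-2.008, -2.39, 0.039]
contact_force: [-1.0, 0.6, -1.2]
opening: 0.0001
```

```bash
python3 st.py ov8.png .642 -.022 .20
```

```text
t 14.0 pos [ 0.5032 -0.1263  0.0058] yaw 1.7439 F [-1.   0.6 -1.2] move [ 0.2111 -0.4735  0.0207] roll 0.0081 op 0.0001
bay-frame [-0.0454  0.0136  0.035 ]
rear_left 0.84 err mm [8.9 1.4]
rear_right 0.85 err mm [-0.8 -5.5]
front_left 0.81 err mm [-8.6  4.6]
front_right 0.56 err mm [0.2 0.3]
```

View pics/ov8.png

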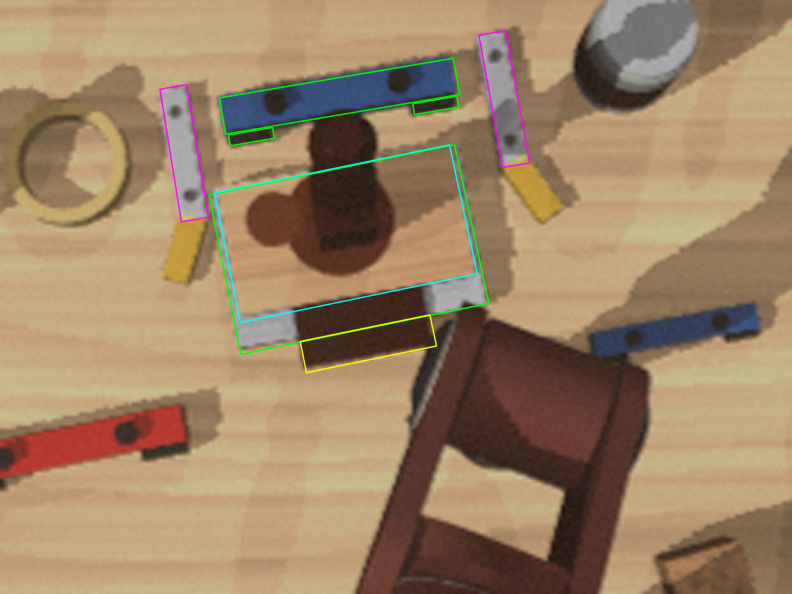

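>>> step_arm(targets=[0.04,0,0,0,0.08,0,0,0,0.12,0,0,0,0.155,0,-0.001,0,0.16,0.015,-0.001,0,0.16,0.04,-0.001,0,0.16,0.056,-0.001,0,0.16,0.064,-0.001,0,0.16,0.066,-0.001,0,0.16,0.066,-0.001,0])

```text
t: 15.08
tool_pos: [0.5484, 0.0417, 0.0076]
tool_rot: [-2.013, -2.397, 0.033]
contact_force: [0.0, -0.4, -1.1]
opening: -0.0
```

```bash
python3 -c "
from h import *
togo(.5524,.0444,.007)"
```

```text
t 15.0833 pos [0.5484 0.0417 0.0076] yaw 1.7446 F [ 0.  -0.4 -1.1] move [0.002  0.0044 0.0005] roll 0.0088 op -0.0
```

>>> step_arm(targets=[0.002,0.004,0,0,0.002,0.008,0,0,0.002,0.012,0,0,0.002,0.016,0,0,0.002,0.02,0,0,0.002,0.024,0,0,0.002,0.028,0,0,0.002,0.032,0,0,0.002,0.033,0,0,0,0.005,0,0,0,-0.035,0,0,0,-0.045,0,0])

```text
t: 16.08
tool_pos: [0.4977, 0.0338, 0.0061]
tool_rot: [-2.009, -2.392, 0.041]
contact_force: [-0.6, -0.0, -0.8]
opening: 0.0001
```

```bash
python3 st.py ov9.png .655 -.026 .04
```

```text
t 16.0833 pos [0.4977 0.0338 0.0061] yaw 1.7444 F [-0.6 -0.  -0.8] move [ 0.0527 -0.4956  0.0214] roll 0.0086 op 0.0001
bay-frame [-0.0332  0.0076 -0.125 ]
rear_left 0.75 err mm [-1.1 -5.1]
rear_right 0.77 err mm [-0.7  3.4]
front_left 0.69 err mm [-10.3   3.7]
front_right 0.94 err mm [2.4 2.7]
```

View pics/ov9.png

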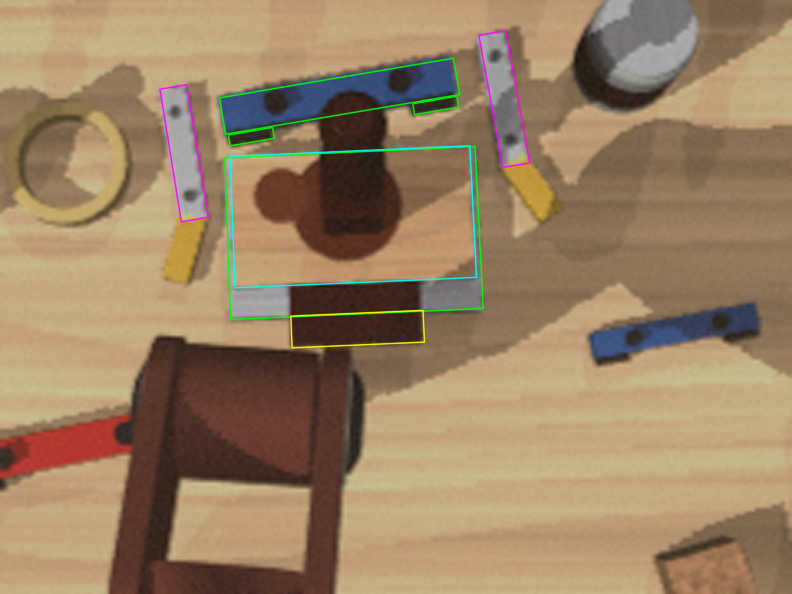

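>>> step_arm(targets=[-0.04,0,0,0,-0.08,0,0,0,-0.12,0,0,0,-0.153,0,0,0,-0.158,0.015,0,0,-0.158,0.034,0,0,-0.158,0.043,0,0,-0.158,0.045,0,0,-0.158,0.045,0,0])

```text
t: 17.08
tool_pos: [0.5783, -0.1138, 0.0096]
tool_rot: [-2.013, -2.4, 0.031]
contact_force: [0.1, 0.3, -0.2]
opening: -0.0001
```

```bash
python3 -c "
from h import *
togo(.5821,-.1116,.007)"
```

```text
t 17.0833 pos [ 0.5783 -0.1138  0.0096] yaw 1.7456 F [ 0.1  0.3 -0.2] move [0.0015 0.0042 0.0025] roll 0.0098 op -0.0001
```

>>> step_arm(targets=[0.001,0.004,0.002,0,0.001,0.008,0.002,0,0.001,0.012,0.002,0,0.001,0.016,0.002,0,0.001,0.02,0.002,0,0.001,0.024,0.002,0,0.001,0.028,0.002,0,0.001,0.029,0.002,0,0,0.005,0.002,0,0,-0.035,0.002,0,0,-0.045,0.002,0,0,-0.045,0.002,0])

```text
t: 18.08
tool_pos: [0.5302, -0.1208, 0.007]
tool_rot: [-2.012, -2.396, 0.033]
contact_force: [0.4, -0.6, -0.6]
opening: 0.0003
```

```bash
python3 st.py ov10.png .667 -.016 .17
```

```text
t 18.0833 pos [ 0.5302 -0.1208  0.007 ] yaw 1.7448 F [ 0.4 -0.6 -0.6] move [ 0.2108 -0.501   0.0184] roll 0.009 op 0.0003
bay-frame [-0.0197  0.0155  0.005 ]
rear_left 0.8 err mm [ 0.2 -2.4]
rear_right 0.75 err mm [-1.   1.6]
front_left 0.75 err mm [-7.3  4.5]
front_right 0.89 err mm [-3.7  1.5]
```

View pics/ov10.png

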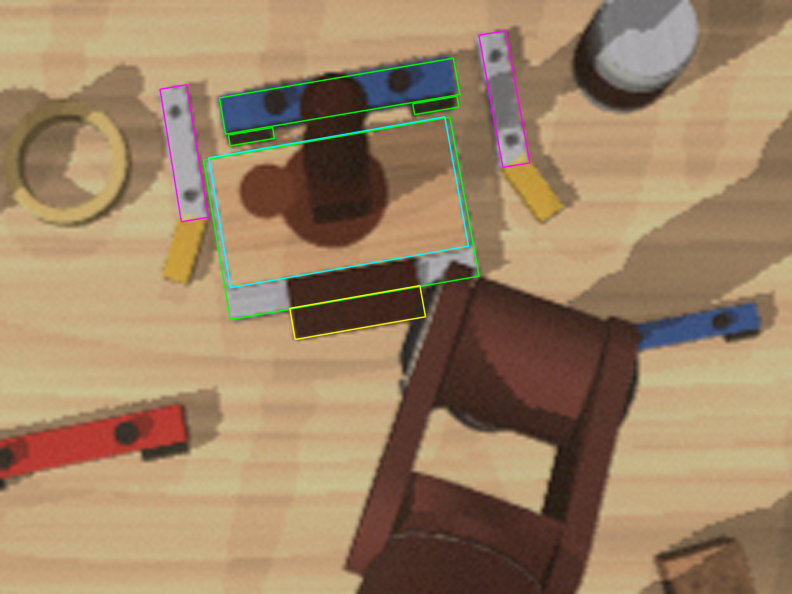

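>>> step_arm(targets=[0.04,0,0,0,0.08,0,0,0,0.12,0,0,0,0.157,0,0,0,0.162,0.015,0,0,0.162,0.04,0,0,0.162,0.056,0,0,0.162,0.064,0,0,0.162,0.066,0,0,0.162,0.066,0,0])

```text
t: 19.17
tool_pos: [0.5727, 0.0495, 0.0069]
tool_rot: [-2.013, -2.402, 0.03]
contact_force: [-1.5, -0.5, -0.3]
opening: -0.0
```

```bash
python3 -c "
from h import *
togo(.5785,.0523,.007)"
```

```text
t 19.1667 pos [0.5727 0.0495 0.0069] yaw 1.7465 F [-1.5 -0.5 -0.3] move [ 0.0017  0.0062 -0.0002] roll 0.0107 op -0.0
```

>>> step_arm(targets=[0.002,0.004,0,0,0.002,0.007,0,0,0.002,0.01,0,0,0.002,0.013,0,0,0.002,0.016,0,0,0.002,0.019,0,0,0.002,0.022,0,0,0.002,0.023,0,0,0.002,0.023,0,0,0,0,0,0,0,-0.035,0,0,0,-0.045,0,0])

```text
t: 20.17
tool_pos: [0.5234, 0.0414, 0.006]
tool_rot: [-2.011, -2.398, 0.035]
contact_force: [-0.4, 0.1, -1.6]
opening: 0.0
```

```bash
python3 st.py ov11.png .673 -.0175 .09
```

```text
t 20.1667 pos [0.5234 0.0414 0.006 ] yaw 1.7462 F [-0.4  0.1 -1.6] move [ 0.0506 -0.5223  0.0187] roll 0.0104 op 0.0
bay-frame [-0.0141  0.013  -0.075 ]
rear_left 0.67 err mm [-5.5  1.3]
rear_right 0.56 err mm [-2.3  0.6]
front_left 0.88 err mm [-11.    7.7]
front_right 0.61 err mm [ 1.5 -0.7]
```

View pics/ov11.png

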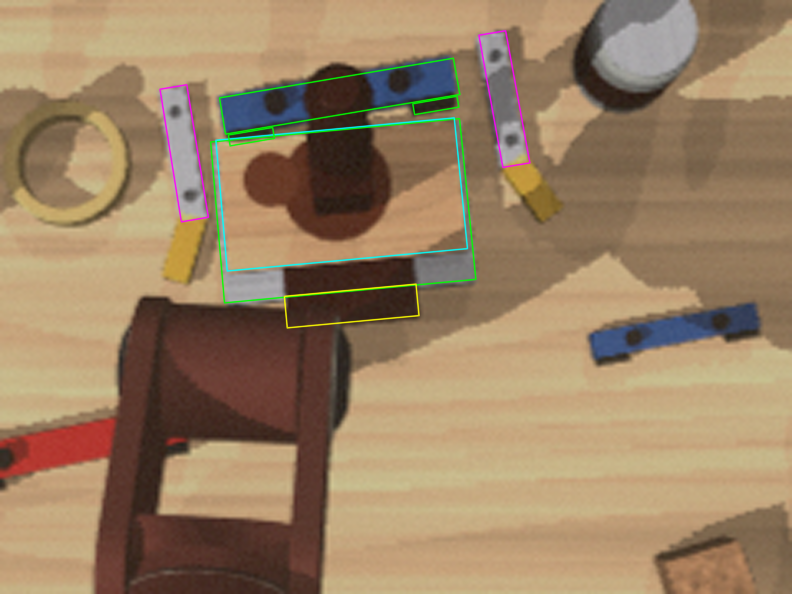

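>>> step_arm(targets=[-0.04,0,0,0,-0.08,0,0,0,-0.12,0,0,0,-0.155,0,0,0,-0.16,0.015,0,0,-0.16,0.032,0,0,-0.16,0.04,0,0,-0.16,0.042,0,0,-0.16,0.042,0,0])

```text
t: 21.17
tool_pos: [0.5999, -0.1083, 0.0089]
tool_rot: [-2.013, -2.404, 0.027]
contact_force: [-0.3, -1.0, 0.2]
opening: -0.0
```

```bash
python3 -c "
from h import *
togo(.6044,-.1065,.007)"
```

```text
t 21.1667 pos [ 0.5999 -0.1083  0.0089] yaw 1.7473 F [-0.3 -1.   0.2] move [0.001  0.0048 0.0018] roll 0.0115 op -0.0
```

>>> step_arm(targets=[0.001,0.003,0.002,0,0.001,0.006,0.002,0,0.001,0.009,0.002,0,0.001,0.012,0.002,0,0.001,0.015,0.002,0,0.001,0.018,0.002,0,0.001,0.021,0.002,0,0.001,0.024,0.002,0,0.001,0.024,0.002,0])

```text
t: 21.92
tool_pos: [0.6152, -0.1064, 0.0063]
tool_rot: [-2.002, -2.396, 0.057]
contact_force: [-29.9, -12.1, 20.2]
opening: -0.0001
```

```bash
python3 st.py ov12.png .676 -.014 .16
```

```text
t 21.9167 pos [ 0.6152 -0.1064  0.0063] yaw 1.7494 F [-29.9 -12.1  20.2] move [ 0.214  -0.5859  0.0277] roll 0.0136 op -0.0001
bay-frame [-0.0105  0.0159 -0.005 ]
rear_left 0.9 err mm [-6.6 -4.7]
rear_right 0.82 err mm [5.  2.6]
front_left 0.85 err mm [-9.9 -4.7]
front_right 0.55 err mm [2.8 0.2]
```

View pics/ov12.png

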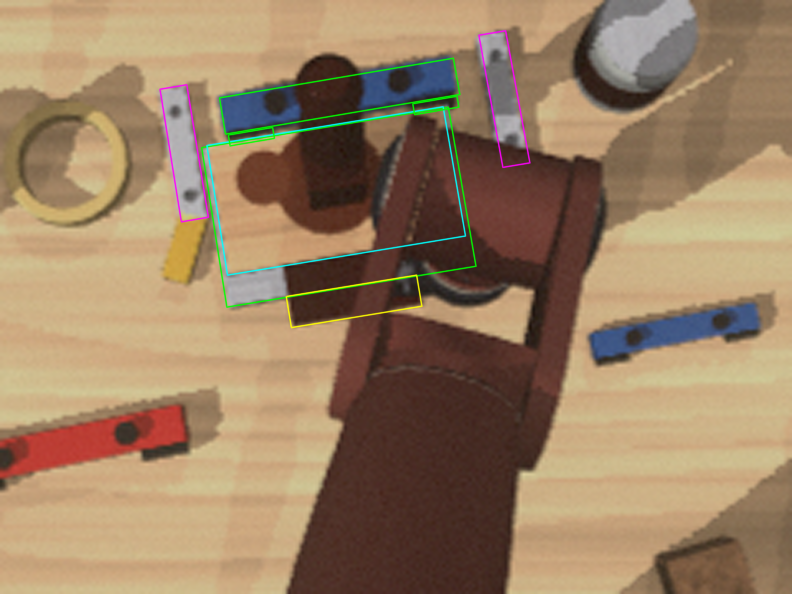

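>>> step_arm(targets=[0,-0.01,0,0,0,-0.03,0,0,0,-0.065,0,0,0,-0.075,0,0,0,-0.075,0,0])

```text
t: 22.58
tool_pos: [0.5384, -0.119, 0.0081]
tool_rot: [-2.002, -2.393, 0.057]
contact_force: [-0.1, -0.2, 0.5]
opening: -0.0003
```

```bash
python3 st.py ov13.png .6745 -.0135 .16
```

```text
t 22.5833 pos [ 0.5384 -0.119   0.0081] yaw 1.7483 F [-0.1 -0.2  0.5] move [ 0.2122 -0.5082  0.0274] roll 0.0125 op -0.0003
bay-frame [-0.0119  0.0167 -0.005 ]
rear_left 0.66 err mm [-4.3 -2.8]
front_left 0.59 err mm [-5.4 -4.4]
front_right 0.56 err mm [-296.  -324.3]
```

View pics/ov13.png

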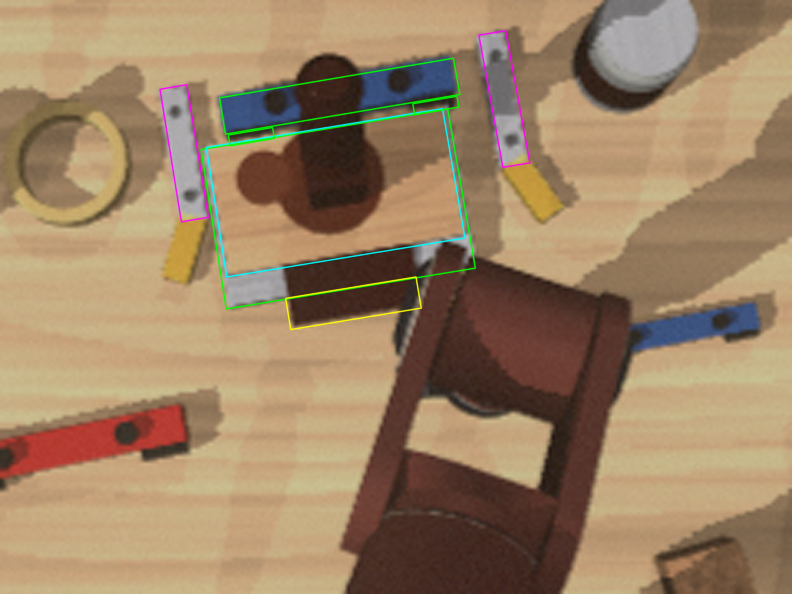

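>>> step_arm(targets=[0.04,0,0,0,0.08,0,0,0,0.12,0,0,0,0.157,0,0,0,0.163,0.015,0,0,0.163,0.04,0,0,0.163,0.056,0,0,0.163,0.064,0,0,0.163,0.066,0,0,0.163,0.066,0,0])

```text
t: 23.67
tool_pos: [0.5792, 0.0526, 0.0055]
tool_rot: [-2.003, -2.398, 0.055]
contact_force: [0.0, 0.8, -0.5]
opening: -0.0003
```

```bash
python3 -c "
from h import *
togo(.5863,.0551,.007)"
```

```text
t 23.6667 pos [0.5792 0.0526 0.0055] yaw 1.7498 F [ 0.   0.8 -0.5] move [ 0.0012  0.0074 -0.0018] roll 0.014 op -0.0003
```

>>> step_arm(targets=[0.001,0.003,-0.002,0,0.001,0.006,-0.002,0,0.001,0.009,-0.002,0,0.001,0.011,-0.002,0,0.001,0.013,-0.002,0,0.001,0.015,-0.002,0,0.001,0.016,-0.002,0,0.001,0.016,-0.002,0,0.001,0.016,-0.002,0])

```text
t: 24.42
tool_pos: [0.5876, 0.055, 0.0072]
tool_rot: [-1.994, -2.388, 0.078]
contact_force: [-27.0, -6.3, 23.9]
opening: 0.0001
```

```bash
python3 -c "
from h import *
togo(.5863,.0551,.007)"
```

```text
t 24.4167 pos [0.5876 0.055  0.0072] yaw 1.7503 F [-27.   -6.3  23.9] move [ 0.0003 -0.0013  0.0002] roll 0.0145 op 0.0001
```

>>> step_arm(targets=[0,-0.01,0,0,0,-0.03,0,0,0,-0.065,0,0,0,-0.1,0,0,0,-0.12,-0.02,0,0,-0.13,-0.05,0,0,-0.14,-0.08,0,0,-0.14,-0.08,0])

```text
t: 25.08
tool_pos: [0.4573, 0.0312, 0.1014]
tool_rot: [-2.001, -2.394, 0.068]
contact_force: [1.1, 0.2, 0.8]
opening: 0.0002
```

```bash
python3 st.py ov14.png .675 -.0145 .16
python3 - <<'E'
from fit import *
p=np.load('p1.npy',allow_pickle=True).item()
im=p["color"][:,:,::-1][125:210,225:335]; cv2.imwrite('pics/c14.png',cv2.resize(im,None,fx=7,fy=7,interpolation=cv2.INTER_CUBIC))
q=imaging.get_image('side'); im=q["color"][:,:,::-1][150:260,180:320]; cv2.imwrite('pics/s14.png',cv2.resize(im,None,fx=5,fy=5,interpolation=cv2.INTER_CUBIC))
E
```

```text
t 25.0833 pos [0.4573 0.0312 0.1014] yaw 1.7498 F [1.1 0.2 0.8] move [ 0.0519 -0.4503  0.122 ] roll 0.014 op 0.0002
bay-frame [-0.0116  0.0156 -0.005 ]
rear_left 0.97 err mm [-2.9 -3.1]
rear_right 0.68 err mm [6.3 2.6]
front_left 0.92 err mm [-1.  10.2]
front_right 0.9 err mm [0.1 6.8]
```

View pics/ov14.png

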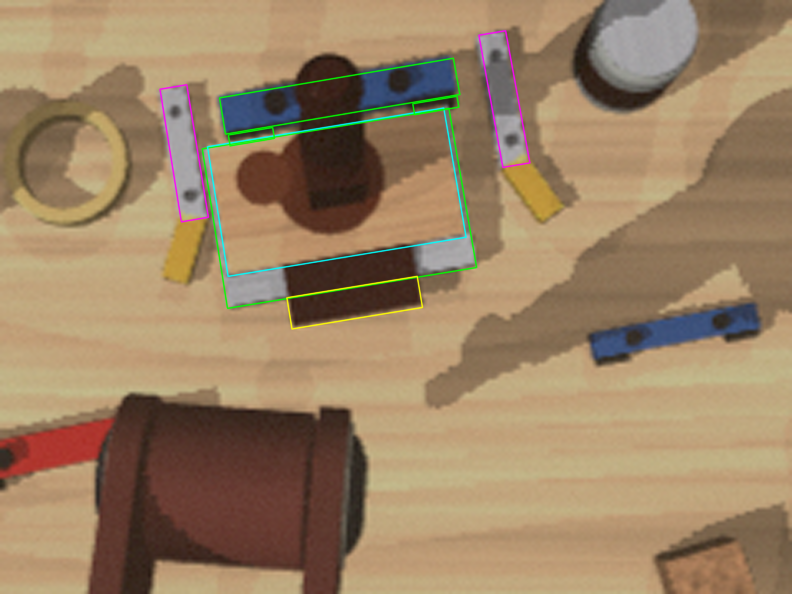

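View pics/c14.png

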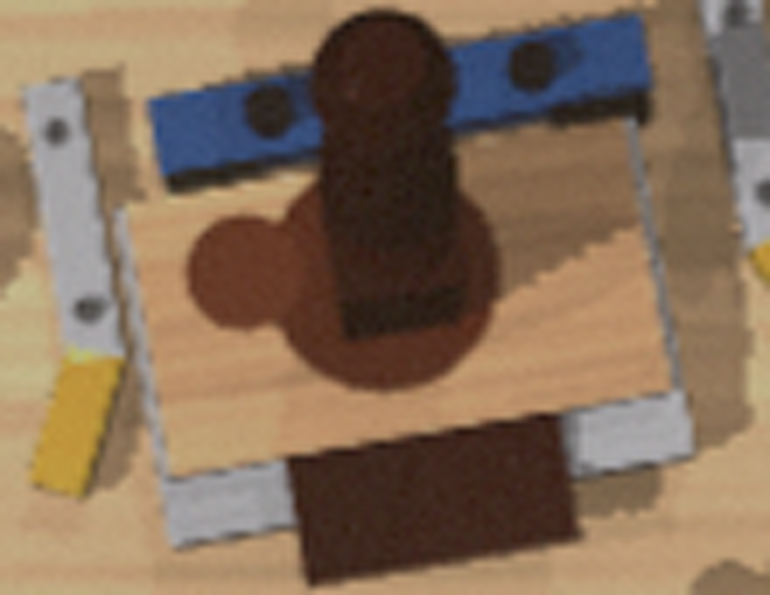

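View pics/s14.png

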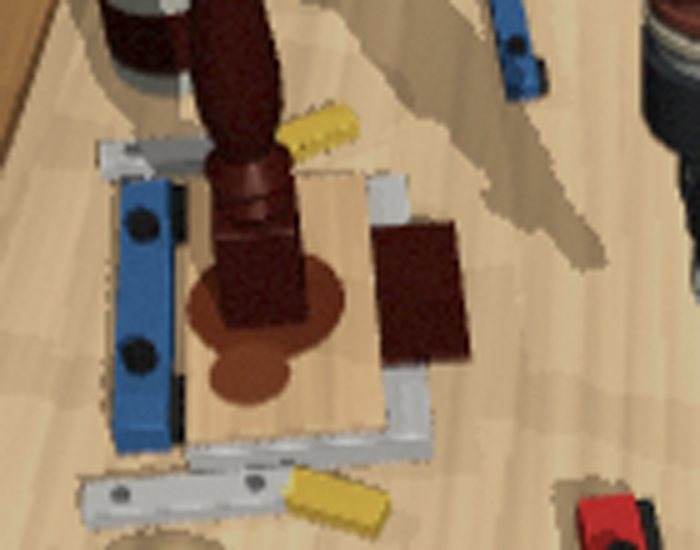

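```bash
python3 -c "
from h import *
togo(0,0,0); print(ticket.finish_job())"
```

```text
t 25.3833 pos [0.4536 0.0318 0.0935] yaw 1.7503 F [ 0.6  0.  -0. ] move [ 0.0505 -0.4455  0.1202] roll 0.0145 op 0.0001
the job is handed in; nothing more can be done
None
```

I walked the base into the bay with eight alternating pushes on its bare rear corners, four on each side. It is seated on both buffers of the large blue stop, and I handed the job in at 25.4 s. No verdict was reported.

**Seating:** The final pushes met about 30 N at the right corner and 27 N at the left, measured at the tool. The seated positions at the two corners agree to within 1 mm, which puts the base square to about 0.005 rad. The fitted top view agrees: front face at the buffers and angle to the bay about -0.005 rad.

**Clearances:** The arm ended free, with the fingers about 94 mm above the bench and well behind the base. The last pictures show the tape and tin where they were. The other bystanders lay outside those crops, and no move of mine went to them.

**Checks that were off:**
- The base sits about 15 mm left of the bay's centre line, about 4 mm from the left rail. That is within the play.
- In the first push the fingers rode up to 19.5 mm, close to the top of the plate, so I kept them lower after that.
- The network's corner points at the end differed from my fit by 3 to 10 mm. I relied on the outline overlay instead.
- The tool ended tilted by a few hundredths of a radian, because some moves began while it was still pressing on the base.

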